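Put away the decanting funnels as two nested sets

TASK

The decanting funnels have been washed and stand mouth down about the worktop; red is for wheel acid and blue for shampoo, so the sets must not be mixed. Put the three blue funnels away in the blue drip tray and the two red ones in the red tray, still mouth down and nested in order of size: the smallest first, each larger one right down over it, so that all rims stand flat on the tray's floor. Do not knock over or push aside the dropper bottle, the wax tin and the brush.

Things in the scene. Friction and masses are not known exactly. Their poses are not given: they have to be found in the camera images.
- blue_small: Small blue plastic funnel (loose, about 25 g), at the start standing mouth down on the worktop, spout pointing straight up. Mouth 60 mm across (outside); the cone is 40 mm high and narrows to a straight round spout 10 mm across outside, 6 mm bore, 40 mm long, so 80 mm high in all; wall 2 mm. Round about its axis, so its yaw means nothing. Origin: centre of the mouth's rim (the underside); z runs up along the spout.
- blue_medium: Medium blue plastic funnel (loose, about 40 g), at the start standing mouth down on the worktop, spout pointing straight up. Mouth 84 mm across (outside); the cone is 55 mm high and narrows to a straight round spout 18 mm across outside, 14 mm bore, 40 mm long, so 95 mm high in all; wall 2 mm. Round about its axis, so its yaw means nothing. Origin: centre of the mouth's rim (the underside); z runs up along the spout.
- blue_large: Large blue plastic funnel (loose, about 60 g), at the start standing mouth down on the worktop, spout pointing straight up. Mouth 108 mm across (outside); the cone is 70 mm high and narrows to a straight round spout 26 mm across outside, 22 mm bore, 40 mm long, so 110 mm high in all; wall 2 mm. Round about its axis, so its yaw means nothing. Origin: centre of the mouth's rim (the underside); z runs up along the spout.
- red_small: Small red plastic funnel (loose, about 25 g), at the start standing mouth down on the worktop, spout pointing straight up. Mouth 60 mm across (outside); the cone is 40 mm high and narrows to a straight round spout 10 mm across outside, 6 mm bore, 40 mm long, so 80 mm high in all; wall 2 mm. Round about its axis, so its yaw means nothing. Origin: centre of the mouth's rim (the underside); z runs up along the spout.
- red_medium: Medium red plastic funnel (loose, about 40 g), at the start standing mouth down on the worktop, spout pointing straight up. Mouth 84 mm across (outside); the cone is 55 mm high and narrows to a straight round spout 18 mm across outside, 14 mm bore, 40 mm long, so 95 mm high in all; wall 2 mm. Round about its axis, so its yaw means nothing. Origin: centre of the mouth's rim (the underside); z runs up along the spout.
- blue_tray: Blue round drip tray, fixed to the worktop: 140 mm across outside, flat floor 3 mm above the worktop and 128 mm across, rim 12 mm high. Origin: centre of its underside, at worktop height; z up. Home of the three blue funnels.
- red_tray: Red round drip tray, fixed to the worktop: 140 mm across outside, flat floor 3 mm above the worktop and 128 mm across, rim 12 mm high. Origin: centre of its underside, at worktop height; z up. Home of the two red funnels.
- dropper_bottle: Bystander: small amber dropper bottle with a white band and black top, 31 mm across, 82 mm high, standing among the work. Origin: centre of its underside.
- wax_tin: Bystander: round aluminium wax tin with a black lid and a yellow disc on it, 79 mm across, 34 mm high. Origin: centre of its underside.
- detail_brush: Bystander: detailing brush with a black handle and tan bristles lying flat, 130 mm long, 26 mm wide, 18 mm high. Origin: on its underside, near the middle of its length; x runs towards the bristles.
There are look-alikes about, which are no part of the job. Leave any turquoise or white look-alike of the blue_small alone.

How it is judged:
By the outcome, as a careful person would: the job done as asked, in the order asked, and still so for the second after the job is handed in, with the robot touching nothing.
It also fails if it takes over 128 s, if anything falls off the work surface, if the arm or the gripper's body presses on something with over 40 N, if the wrist force passes 120 N, or if a joint passes its speed limit or range.

ROBOT

A 7-joint arm with a two-finger parallel gripper is mounted at the origin on the work surface. World frame = base frame: x ahead of the robot, y to its left, z up, the work surface at z = 0. Lengths are in m, angles in rad, forces in N, time in s.
With the tool pointing down it reaches from about 0.4 to 0.875 m from the base axis. Payload 19.3 kg.
Tool frame: the origin (TCP) lies on the centre line of the jaws, within the pads' length; the fingertips stand 25 mm ahead of it and the grasp point (between the pads) lies 6 mm ahead of it (tips_ahead is the distance from the TCP to the fingertips, in m); z points along the fingers, y is the direction in which the jaws open and shut (so a half turn about z gives the same grasp; the last joint's range is limited). The gripper opens to 85 mm and grips with 20 to 120 N. Pads are 22 mm wide; open, the fingers measure 114 mm over their backs; the gripper's body (76 mm by 85 mm) begins 54 mm behind the grasp point. The pads swing forward as they close: fully open they stand 13 mm farther back than shut.
Start: joints at [-1.4, 0.521, -0.036, 1.599, 0.021, 1.021, -0.113], TCP at [0.149, 0.607, 0.256] pointing down, gripper open.
Joint ranges: [-2.91, 2.91], [-0.3, 2.13], [-1.5, 1.42], [0.17, 2.43], [-1.26, 4.41], [0.16, 1.93], [-2.52, 2.52]. Speed limits (rad/s): [1.89, 1.89, 2.39, 2.39, 3.01, 3.01, 3.01].

INTERFACE

Orientations are given as [roll, pitch, yaw] about the fixed x, y, z axes, in that order (R = Rz(yaw) Ry(pitch) Rx(roll)).
In Python, from workcell import observe, grab_frame, job_done, outline_of, tips_ahead gives the robot as it stands. The module is installed in compiled form; this text tells all that it offers.
- The arm moves only by the tool move_arm, never from a script. Its argument "motion" is a list of rows, each a list of 2 entries, a list of its own where there are three numbers: the shift along the world's x, y, z in mm, then the turn, a rotation vector about the world's x, y, z in rad. A call has 1 to 12 rows; each row is the pose to reach, as a shift and turn from the pose commanded when the call began; what a row does not reach only later rows make up. A row lasts 1/8 s, in which the tool goes at most 62.5 mm and 10.7 degrees, less where a joint would pass 70% of its speed; a pose out of reach is approached as far as the arm can. A call with a gripper value outside its range is refused whole. "jaw" is the finger opening in mm, from 0 to 85.4, set as the call begins (left out, the last holds). The fingers move at their own pace and stop on an object; "grip_force" is the grip in N (left out, the last holds). Time passes only in rows, so rows that repeat a pose let the fingers close. It gives the time, the measured TCP pose, the force and the opening at its end, in the units of the state.
- observe(): the state, without advancing time (a new reading comes with each control period).
- grab_frame(name): name is "scene" or "top" or "wrist"; returns a dict with "frame" (384x512x3 uint8, red, green, blue), "fx", "fy", "cx", "cy" (pixels), "T" (4x4, takes a point from camera to world coordinates); the wrist camera has in their place "mount" (4x4, takes a point from camera to tool coordinates, whose origin is the TCP and whose axes are the flange's). Camera axes: x right, y down, z forward; pixel columns grow to the right and rows downward; lengths in m; the calibration is good to about 2 mm. A picture is of the moment at which its call begins: read the wrist's pose just before it. There is no depth.
- job_done(): hands the job in, once; it reports no verdict.
Trained networks look in the newest picture that a camera, given by its name, has taken for a name from the list of things; names that differ only in an ending like _2 or _b are one class to them, and where a whole thing is asked for, a point or a joint stands for the part that bears it (a point fixed in the world has none). Each returns a list of dicts, best first, with "score" (0 to 1); they miss things now and then, are a little off and sometimes report something else, mostly with a low value. They report only what shows in the picture. A call takes as long as a camera call. They do not tell look-alikes from the thing itself.
- outline_of(label, camera): "pixels" (384x512 bool, what is visible of it) and "pixel" ([column, row] in pixels, amid what is visible of it).
The state is a dict: "clock": time; "qpos": joint angles; "qd": joint speeds; "joint_efforts": joint torques, N m; "position": TCP position; "tool_rot": TCP orientation; "force": force on the tool from outside, world axes, zero at the start; "moment": the same for the moment, N m; "grip_width": finger opening in m.
Only numpy, scipy, OpenCV 4.12 (cv2) and the standard library are available. Lean on these libraries where they do the work, as an engineer would, in place of code of your own. Each camera call takes 0.05 s, during which the arm holds its last target.

## Working session

There is one attempt and no reset: what is moved stays moved. The work goes in short steps, Python scripts to look and compute and a tool call to move; the robot and the scene stay as the last step left them, time stands still between calls to the robot, and variables do not carry over. Pictures are saved under pics/ and viewed, and the job is handed in when it is done.

Besides the shell and the picture viewer there is one more tool, called as a command line: name --argument value ..., lists and objects as JSON in quotes. move_arm: Moves the arm, as the interface text tells. Its arguments: {"type":"object","properties":{"motion":{"type":"array"},"jaw":{"type":"number"},"grip_force":{"type":"number"}},"required":["motion"]}

```bash
mkdir -p pics; python3 - <<'E'
from workcell import *
import cv2
s=observe();print({k:(s[k]) for k in s}); print(tips_ahead if not callable(tips_ahead) else tips_ahead())
for n in("scene","top","wrist"):
    f=grab_frame(n);cv2.imwrite(f"pics/{n}0.png",f["frame"][:,:,::-1]);print(n,{k:f[k] for k in f if k!="frame"})
E
```

```text
{'clock': 0.0, 'qpos': array([-1.40019875,  0.52204339, -0.03635274,  1.59999852,  0.02121353,
        1.02111368, -0.11279561]), 'qd': array([-0.000301  , -0.00043908, -0.00092535, -0.00034474, -0.00023343,
       -0.00146663, -0.00022006]), 'joint_efforts': array([-4.33090536e-03, -9.27151251e+01,  1.97829522e+00, -3.69937491e+01,
        1.77944941e-02,  8.08779529e-03, -2.88422939e-05]), 'position': array([0.14899729, 0.60665733, 0.25571053]), 'tool_rot': array([-3.14041819e+00,  8.34953187e-05,  2.90081842e+00]), 'force': array([ 0.68443049, -0.31675343,  0.05364269]), 'moment': array([ 0.0268871 ,  0.04020961, -0.03078168]), 'grip_width': 0.08551158736730208}
0.025
scene {'fx': 442.1661594508529, 'fy': 442.1661594508529, 'cx': 254.46285125553067, 'cy': 187.1052511826177, 'T': array([[ 0.18595301,  0.67111394, -0.71765421,  1.38476283],
       [ 0.98240428, -0.11404459,  0.14790426, -0.16075569],
       [ 0.01741603, -0.73252981, -0.68051213,  0.81483219],
       [ 0.        ,  0.        ,  0.        ,  1.        ]])}
top {'fx': 384.12842537671634, 'fy': 384.12842537671634, 'cx': 249.2263948492236, 'cy': 189.57376930095535, 'T': array([[ 0.01032903, -0.98677467,  0.16176852,  0.43745318],
       [-0.99985923, -0.00805291,  0.01471959, -0.0135418 ],
       [-0.01322221, -0.16189778, -0.98671895,  0.9582789 ],
       [ 0.        ,  0.        ,  0.        ,  1.        ]])}
wrist {'fx': 337.89967262979155, 'fy': 337.89967262979155, 'cx': 252.26978428829102, 'cy': 188.88417840160952, 'mount': array([[-2.47729964e-04, -9.62152192e-01, -2.72512566e-01,
         6.89418100e-02],
       [ 9.99999899e-01, -1.36333068e-04, -4.27711576e-04,
        -5.38183750e-04],
       [ 3.74371157e-04, -2.72512645e-01,  9.62152129e-01,
        -1.17020347e-01],
       [ 0.00000000e+00,  0.00000000e+00,  0.00000000e+00,
         1.00000000e+00]])}
```

View pics/top0.png

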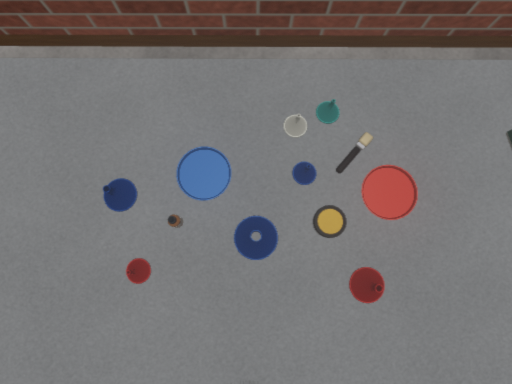

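View pics/scene0.png

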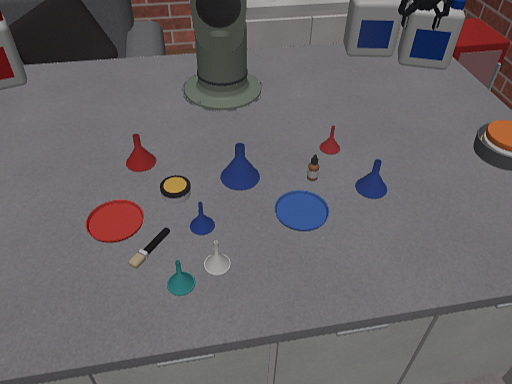

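View pics/wrist0.png

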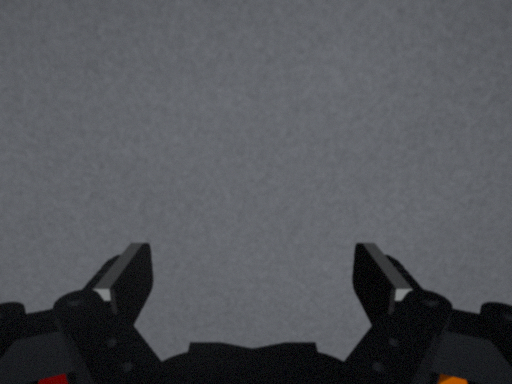

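Top view: blue_small (304,173) is dark blue; the look-alikes are white (295,126) and turquoise (328,113). blue_medium (120,195), blue_large (256,238), red_small (139,271), red_medium (367,285), blue tray (204,174), red tray (389,192). Bystanders: bottle (175,221), tin (330,221), brush (354,153). Next I fit silhouettes in both cameras.

```bash
cat > h.py <<'E'
import numpy as np,cv2
from workcell import *
from scipy.optimize import minimize
SZ={'small':(.030,.040,.005,.080),'medium':(.042,.055,.009,.095),'large':(.054,.070,.013,.110)}
def circ(x,y,z,r,n=48):
    a=np.linspace(0,2*np.pi,n,endpoint=False);return np.c_[x+r*np.cos(a),y+r*np.sin(a),np.full(n,z)]
def proj(f,P):
    T=np.linalg.inv(f["T"]);p=P@T[:3,:3].T+T[:3,3]
    return np.c_[f["fx"]*p[:,0]/p[:,2]+f["cx"],f["fy"]*p[:,1]/p[:,2]+f["cy"]]
def parts(kind,x,y,z0=0):
    if kind in SZ:
        R,h,r,H=SZ[kind]
        return [np.r_[circ(x,y,z0,R),circ(x,y,z0+h,r)],np.r_[circ(x,y,z0+h,r),circ(x,y,z0+H,r)]]
    if kind=='tray': return [np.r_[circ(x,y,0,.07),circ(x,y,.012,.07)]]
    if kind=='tin': return [np.r_[circ(x,y,0,.0395),circ(x,y,.034,.0395)]]
    if kind=='bottle': return [np.r_[circ(x,y,0,.0155),circ(x,y,.055,.0155)],np.r_[circ(x,y,.05,.007),circ(x,y,.082,.007)]]
S=8
def sil(f,kind,x,y,z0=0):
    m=np.zeros((384,512),np.uint8)
    mm=np.zeros((384*4,512*4),np.uint8)
    for P in parts(kind,x,y,z0):
        h=cv2.convexHull(proj(f,P).astype(np.float32))
        cv2.fillConvexPoly(mm,np.round((h*4+1.5)*16).astype(np.int32),255,shift=4)
    return cv2.resize(mm,(512,384),interpolation=cv2.INTER_AREA)/255.
def cmask(fr,c):
    hsv=cv2.cvtColor(fr,cv2.COLOR_RGB2HSV);h,s,v=[hsv[...,i].astype(int) for i in range(3)]
    if c=='blue': return ((h>105)&(h<130)&(s>110)&(v>40))
    return ((h<10)|(h>170))&(s>110)&(v>40)
def comp(m,px):
    n,l,st,ce=cv2.connectedComponentsWithStats(m.astype(np.uint8))
    k=min([i for i in range(1,n) if st[i,4]>30],key=lambda i:np.hypot(*(ce[i]-px)))
    return l==k
def ray(f,px,z):
    d=f["T"][:3,:3]@np.array([(px[0]-f["cx"])/f["fx"],(px[1]-f["cy"])/f["fy"],1]);o=f["T"][:3,3]
    return (o+d*(z-o[2])/d[2])
def fit(fs,ms,kind,x0,z0=0):
    def cost(p): return sum(np.abs(sil(f,kind,p[0],p[1],z0)-m).sum()/m.sum() for f,m in zip(fs,ms))
    r=minimize(cost,x0,method='Nelder-Mead',options=dict(initial_simplex=[x0,[x0[0]+.01,x0[1]],[x0[0],x0[1]+.01]],xatol=1e-4,fatol=1e-4))
    return r.x,r.fun
E
python3 - <<'E'
from h import *
ft=grab_frame("top")
L={'blue_small':(304,173),'blue_medium':(120,195),'blue_large':(256,238),'red_small':(139,271),'red_medium':(367,285),'blue_tray':(204,174),'red_tray':(389,192)}
LT={}
out={}
fsc=None
for n in L:
    r=outline_of(n,"top")
    c=n.split('_')[0];k=n.split('_')[1]
    mt=comp(cmask(ft["frame"],c),np.array(L[n]))
    print(n,[(np.round(q["pixel"]).tolist(),round(q["score"],2)) for q in r][:4],mt.sum())
    out[n]=mt
fs=grab_frame("scene")
for n in L:
    c,k=n.split('_')
    mt=out[n];x0=ray(ft,L[n],.02)[:2]
    exp=sil(fs,k,*x0);yy,xx=np.nonzero(exp>.5)
    ms=comp(cmask(fs["frame"],c),np.array([xx.mean(),yy.mean()]))
    for nm,a in (("top",[[ft],[mt]]),("scene",[[fs],[ms]]),("both",[[ft,fs],[mt,ms]])):
        p,q=fit(a[0],a[1],k,x0); print(n,nm,np.round(p,4),round(q,3))
for n,k,px in (('wax_tin','tin',(330,221)),('dropper_bottle','bottle',(175,221))):
    r=outline_of(n,"top")
    print(n,len(r)); 
E
python3 - <<'E'
from h import *
ft=grab_frame("top")
for n,k in (('wax_tin','tin'),('dropper_bottle','bottle')):
    r=outline_of(n,"top")[0]; print(n,r["pixel"],fit([ft],[r["pixels"]],k,ray(ft,r["pixel"],.02)[:2]))
r=outline_of('detail_brush',"top")[0]
ys,xs=np.nonzero(r["pixels"]);print([ray(ft,(x,y),.01)[:2].round(3) for x,y in cv2.boxPoints(cv2.minAreaRect(np.c_[xs,ys].astype(np.float32)))])
for px in((295,126),(328,113)):print(ray(ft,px,.0)[:2])
E
```

```text
blue_small [([303.0, 174.0], 0.93), ([296.0, 121.0], 0.85), ([325.0, 114.0], 0.8)] 401
blue_medium [([120.0, 193.0], 0.85), ([368.0, 284.0], 0.42)] 841
blue_large [([256.0, 242.0], 0.68)] 1388
red_small [([142.0, 271.0], 0.89)] 476
red_medium [([369.0, 285.0], 0.75), ([327.0, 222.0], 0.38), ([392.0, 193.0], 0.37)] 975
blue_tray [([203.0, 172.0], 0.62)] 2264
red_tray [] 2390
blue_small top [ 0.6391 -0.1375] 0.091
blue_small scene [ 0.6395 -0.1375] 0.085
blue_small both [ 0.6391 -0.1375] 0.181
blue_medium top [0.5793 0.3282] 0.054
blue_medium scene [0.5794 0.3284] 0.071
blue_medium both [0.5797 0.3284] 0.126
blue_large top [ 0.475  -0.0158] 0.096
blue_large scene [ 0.4757 -0.0161] 0.047
blue_large both [ 0.4753 -0.0159] 0.145
red_small top [0.3914 0.2712] 0.048
red_small scene [0.391  0.2716] 0.107
red_small both [0.3912 0.2714] 0.161
red_medium top [ 0.364  -0.2852] 0.029
red_medium scene [ 0.3651 -0.2855] 0.071
red_medium both [ 0.364  -0.2853] 0.104
blue_tray top [0.6363 0.1172] 0.071
blue_tray scene [0.6307 0.1187] 0.096
blue_tray both [0.634  0.1171] 0.175
red_tray top [ 0.5913 -0.3492] 0.074
red_tray scene [ 0.5877 -0.3479] 0.093
red_tray both [ 0.5899 -0.3474] 0.171
wax_tin 0
dropper_bottle 2
wax_tin [328.8, 220.5] (array([ 0.51529775, -0.19553409]), np.float64(0.0796355622202531))
dropper_bottle [175.6, 222.0] (array([0.51119345, 0.17773446]), np.float64(0.2382291281292391))Traceback (most recent call last):
  File "<stdin>", line 5, in <module>
IndexError: list index out of range
```

move_arm --motion '[[[33,-50,0],[0,0,0]],[[66,-100,0],[0,0,0]],[[99,-150,0],[0,0,0]],[[132,-200,0],[0,0,0]],[[165,-250,0],[0,0,0]],[[198,-300,0],[0,0,0]],[[231,-350,0],[0,0,0]],[[264,-400,0],[0,0,0]],[[297,-450,0],[0,0,0]],[[330,-500,0],[0,0,0]],[[363,-550,0],[0,0,0]],[[396,-600,0],[0,0,0]]]' --jaw 60 --grip_force 25

```text
clock: 2.4
position: [0.546, 0.0053, 0.2565]
tool_rot: [3.141, 0.0, 2.901]
force: [0.7, 0.9, 0.9]
grip_width: 0.0601
```

move_arm --motion '[[[31,-48,0],[0,0,0]],[[62,-96,-20],[0,0,0]],[[93,-143,-40],[0,0,0]],[[93,-143,-66],[0,0,0]],[[93,-143,-66],[0,0,0]]]'

```text
clock: 3.02
position: [0.6371, -0.136, 0.1885]
tool_rot: [-3.141, -0.004, 2.9]
force: [0.1, -0.9, -0.1]
grip_width: 0.0603
```

```bash
cat > w.py <<'E'
from h import *
from scipy.spatial.transform import Rotation as Ro
def wrist(name,pts=()):
    s=observe();f=grab_frame("wrist")
    T=np.eye(4);T[:3,:3]=Ro.from_euler('xyz',s["tool_rot"]).as_matrix();T[:3,3]=s["position"]
    f["T"]=T@f["mount"];cv2.imwrite(f"pics/{name}.png",f["frame"][:,:,::-1]);print(s["position"].round(4),s["grip_width"],s["clock"])
    return s,f
E
python3 - <<'E'
from w import *
s,f=wrist("w1")
m=cmask(f["frame"],'blue');print(m.sum())
m=comp(m,proj(f,np.array([[.639,-.1375,.04]]))[0]);print(m.sum())
print(fit([f],[m],'small',[.6391,-.1375]))
E
```

```text
[ 0.6371 -0.136   0.1885] 0.06027155886533564 3.025
10363
3330
(array([ 0.64030317, -0.13841588]), np.float64(0.03771889536595419))
```

View pics/w1.png

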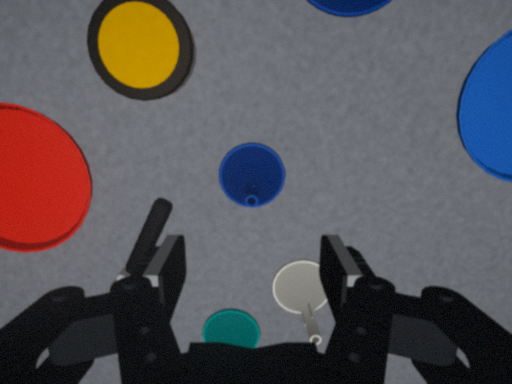

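move_arm --motion '[[[1.5,-2,-35],[0,0,0]],[[1.5,-2,-70],[0,0,0]],[[1.5,-2,-100],[0,0,0]],[[1.5,-2,-118],[0,0,0]],[[1.5,-2,-118],[0,0,0]],[[1.5,-2,-118],[0,0,0]]]'

```text
clock: 3.82
position: [0.6403, -0.1381, 0.0738]
tool_rot: [3.141, 0.002, 2.901]
force: [0.2, 0.7, 0.1]
grip_width: 0.0603
```

```bash
python3 - <<'E'
from w import *
s,f=wrist("w2")
E
```

```text
[ 0.6403 -0.1381  0.0738] 0.06025351520674085 3.825
```

View pics/w2.png

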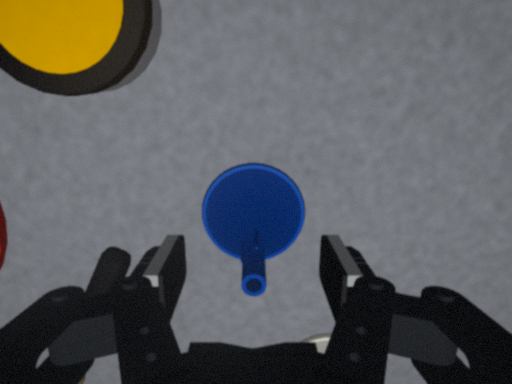

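The spout (254,285) lies midway between the pads and it is dark blue, so this is the right one. Closing the jaws.

move_arm --motion '[[[0,0,0],[0,0,0]],[[0,0,0],[0,0,0]],[[0,0,0],[0,0,0]],[[0,0,0],[0,0,0]],[[0,0,0],[0,0,0]],[[0,0,0],[0,0,0]]]' --jaw 4 --grip_force 25

```text
clock: 4.62
position: [0.6396, -0.1381, 0.0724]
tool_rot: [3.142, 0.0, 2.901]
force: [0.4, 0.1, 3.3]
grip_width: 0.009
```

move_arm --motion '[[[0,0,10],[0,0,0]],[[0,0,35],[0,0,0]],[[0,0,60],[0,0,0]],[[0,0,60],[0,0,0]]]'

```text
clock: 5.12
position: [0.6405, -0.1383, 0.1346]
tool_rot: [3.141, 0.003, 2.901]
force: [-0.5, 0.6, -0.1]
grip_width: 0.0088
```

```bash
python3 - <<'E'
from w import *
s,f=wrist("w3")
f=grab_frame("scene");cv2.imwrite("pics/s3.png",f["frame"][:,:,::-1])
E
```

```text
[ 0.6405 -0.1383  0.1346] 0.008786337927710658 5.125
```

View pics/w3.png

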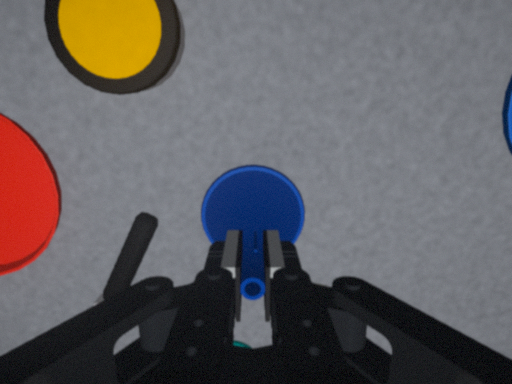

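View pics/s3.png

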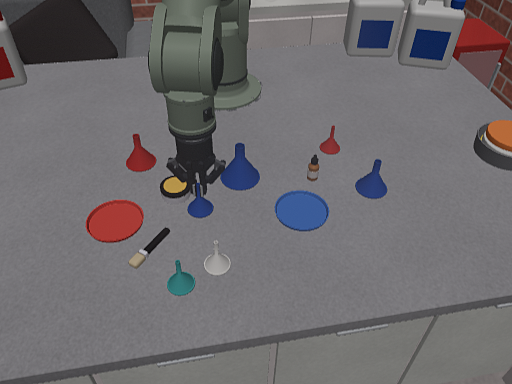

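move_arm --motion '[[[-1,40,0],[0,0,0]],[[-2,90,0],[0,0,0]],[[-3,140,0],[0,0,0]],[[-4,190,0],[0,0,0]],[[-5,235,0],[0,0,0]],[[-5.5,256,0],[0,0,0]],[[-5.5,256,-20],[0,0,0]],[[-5.5,256,-40],[0,0,0]],[[-5.5,256,-40],[0,0,0]],[[-5.5,256,-40],[0,0,0]]]'

```text
clock: 6.48
position: [0.6342, 0.1168, 0.0922]
tool_rot: [-3.141, -0.0, 2.899]
force: [-0.0, 0.2, -0.8]
grip_width: 0.0091
```

```bash
python3 - <<'E'
from w import *
s,f=wrist("w4")
m=cmask(f["frame"],'blue')
hsv=cv2.cvtColor(f["frame"],cv2.COLOR_RGB2HSV);print(hsv[200,252],hsv[100,252], hsv[215,330])
E
```

```text
[0.6342 0.1168 0.0922] 0.00908663995699718 6.475
[108 250 112] [108 193 188] [107 208 204]
```

View pics/w4.png

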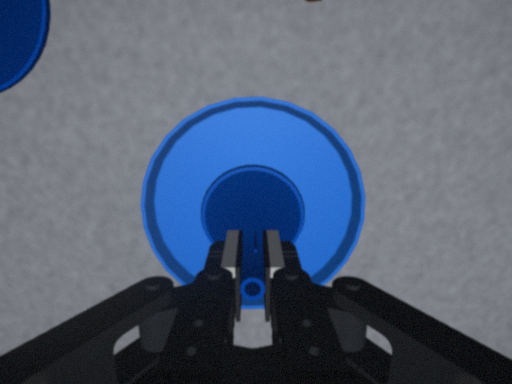

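```bash
python3 - <<'E'
from w import *
s,f=wrist("w5")
for x in(.630,.634,.638):
    p=proj(f,circ(x,.118,.012,.07,360));print(x,p[:,0].min(),p[:,0].max(),p[:,1].min())
R,h,r,H=SZ['small']
z0=s["position"][2]-.072
for dx in(-.002,0,.002):
    c=s["position"][:2]+[dx,0];p=proj(f,circ(*c,z0,R,360));print(dx,p[:,0].min(),p[:,0].max(),p[:,1].min(), proj(f,circ(*c,z0+H,r,360)).mean(0))
E
```

```text
[0.6344 0.1172 0.0927] 0.009287473338996356 6.525
0.63 138.48921554270072 367.1744120851205 82.73652205892002
0.634 140.63618660264552 368.15084179596414 89.98459056517548
0.638 142.76129424013018 369.11804145389254 97.15210606776745
-0.002 201.8169035027221 303.2121395391852 160.81355525004344 [252.59085801 284.18545549]
0 202.7591113323149 303.8863131709385 164.17049178135298 [253.89961717 288.88082938]
0.002 203.6963475421525 304.5571669973618 167.50899044203933 [255.1972069  293.53612878]
```

move_arm --motion '[[[3,-1,-8],[0,0,0]],[[3,-1,-14],[0,0,0]],[[3,-1,-16],[0,0,0]],[[3,-1,-16],[0,0,0]],[[3,-1,-16],[0,0,0]]]'

```text
clock: 7.2
position: [0.6372, 0.117, 0.0765]
tool_rot: [3.141, 0.0, 2.901]
force: [0.3, -0.3, -0.6]
grip_width: 0.009
```

move_arm --motion '[[[0,0,0],[0,0,0]],[[0,0,0],[0,0,0]],[[0,0,0],[0,0,0]],[[0,0,0],[0,0,0]]]' --jaw 50

```text
clock: 7.7
position: [0.6371, 0.117, 0.0763]
tool_rot: [3.142, 0.0, 2.901]
force: [0.4, 0.5, 0.4]
grip_width: 0.0502
```

move_arm --motion '[[[0,0,20],[0,0,0]],[[0,0,60],[0,0,0]],[[0,0,100],[0,0,0]],[[0,0,114],[0,0,0]],[[0,0,114],[0,0,0]],[[0,0,114],[0,0,0]]]'

```text
clock: 8.45
position: [0.6366, 0.1169, 0.1894]
tool_rot: [-3.141, -0.001, 2.901]
force: [-0.5, 0.5, -0.9]
grip_width: 0.0499
```

```bash
python3 - <<'E'
from w import *
s,f=wrist("w6")
hsv=cv2.cvtColor(f["frame"],cv2.COLOR_RGB2HSV)
for c in (.637,.117),:
  print(proj(f,np.array([[*c,.003],[*c,.043],[*c,.083]])))
E
```

```text
[0.6366 0.1169 0.1894] 0.04986215233429057 8.45
[[253.31107504 171.79185461]
 [253.40852117 182.838197  ]
 [253.53804661 197.52100152]]
```

View pics/w6.png

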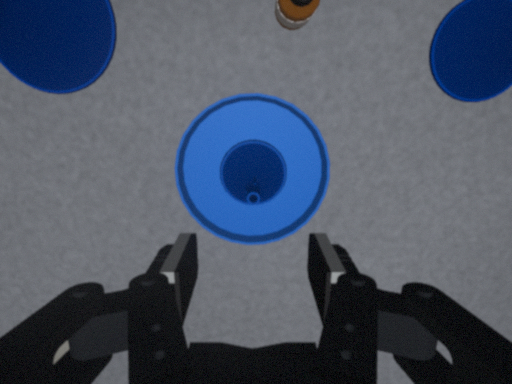

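move_arm --motion '[[[-12,45,0],[0,0,0]],[[-27,100,0],[0,0,0]],[[-42,155,0],[0,0,0]],[[-54,200,0],[0,0,0]],[[-57,211.5,0],[0,0,0]],[[-57,211.5,0],[0,0,0]],[[-57,211.5,0],[0,0,0]]]'

```text
clock: 9.38
position: [0.5807, 0.3266, 0.19]
tool_rot: [-3.14, 0.0, 2.899]
force: [0.9, -0.3, 0.1]
grip_width: 0.0499
```

```bash
python3 - <<'E'
from w import *
s,f=wrist("w7")
m=comp(cmask(f["frame"],'blue'),proj(f,np.array([[.58,.3285,.04]]))[0]);print(m.sum())
print(fit([f],[m],'medium',[.58,.3285]))
E
```

```text
[0.5807 0.3266 0.19  ] 0.04987519476732261 9.375
6479
(array([0.5806921 , 0.32701705]), np.float64(0.03162797454218607))
```

View pics/w7.png

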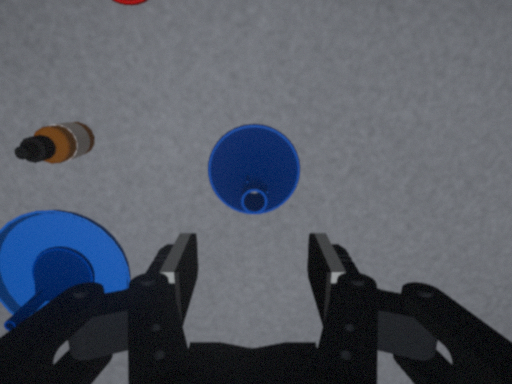

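move_arm --motion '[[[0.5,-0.5,-35],[0,0,0]],[[0.5,-0.5,-75],[0,0,0]],[[0.5,-0.5,-97],[0,0,0]],[[0.5,-0.5,-103],[0,0,0]],[[0.5,-0.5,-103],[0,0,0]],[[0.5,-0.5,-103],[0,0,0]]]'

```text
clock: 10.18
position: [0.5812, 0.328, 0.0885]
tool_rot: [3.14, 0.001, 2.9]
force: [-0.6, -0.4, -0.6]
grip_width: 0.0499
```

move_arm --motion '[[[0,0,0],[0,0,0]],[[0,0,0],[0,0,0]],[[0,0,0],[0,0,0]],[[0,0,0],[0,0,0]],[[0,0,0],[0,0,0]]]' --jaw 12 --grip_force 25

```text
clock: 10.8
position: [0.5807, 0.3281, 0.0876]
tool_rot: [3.141, 0.0, 2.901]
force: [0.3, -0.3, 5.8]
grip_width: 0.0171
```

move_arm --motion '[[[0,0,15],[0,0,0]],[[0,0,50],[0,0,0]],[[0,0,90],[0,0,0]],[[0,0,115],[0,0,0]],[[0,0,115],[0,0,0]],[[0,0,115],[0,0,0]]]'

```text
clock: 11.55
position: [0.5803, 0.3278, 0.2021]
tool_rot: [-3.141, -0.0, 2.901]
force: [-0.4, -0.3, -1.5]
grip_width: 0.0174
```

```bash
cat >> w.py <<'E'
def held(kind,off,name):
    s,f=wrist(name);R,h,r,H=SZ[kind];z0=s["position"][2]-off
    for dx in(-.002,0,.002):
        c=s["position"][:2]+[dx,0];p=proj(f,circ(*c,z0,R,360));print(dx,p[:,0].min(),p[:,0].max(),p[:,1].min(), proj(f,circ(*c,z0+H,r,360)).mean(0))
E
python3 -c "
from w import *
held('medium',.087,'w8')"
```

```text
[0.5803 0.3278 0.2021] 0.017415731148108307 11.55
-0.002 186.3425143260921 318.8120333609354 136.4641524496844 [252.58719559 284.01330998]
0 187.25719760419662 319.4005318053713 139.70081532278797 [253.89087371 288.71502571]
0.002 188.16738785147595 319.98613962841466 142.9207365249715 [255.18346175 293.37673713]
```

View pics/w8.png

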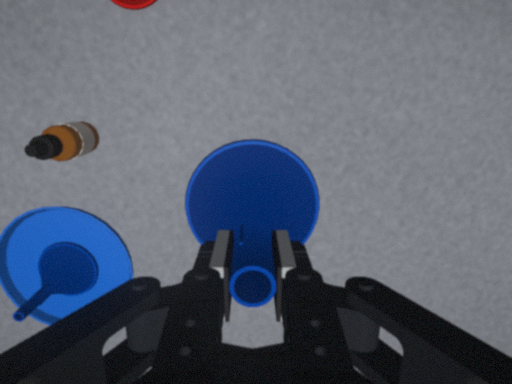

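move_arm --motion '[[[12,-45,0],[0,0,0]],[[27,-100,0],[0,0,0]],[[42,-155,0],[0,0,0]],[[54,-200,0],[0,0,0]],[[57,-211,0],[0,0,0]],[[57,-211,0],[0,0,0]],[[57,-211,0],[0,0,0]],[[57,-211,0],[0,0,0]]]'

```text
clock: 12.6
position: [0.6372, 0.1184, 0.2021]
tool_rot: [3.141, -0.0, 2.903]
force: [0.4, -0.7, -0.6]
grip_width: 0.0174
```

```bash
python3 -c "
from w import *
s,f=wrist('w9')
a=f['frame']
for n in('top','scene'):
    g=grab_frame(n);cv2.imwrite(f'pics/{n}9.png',g['frame'][:,:,::-1])
    if n=='scene': cv2.imwrite('pics/s9c.png',cv2.resize(g['frame'][120:240,230:380,::-1],None,fx=5,fy=5))
"
```

```text
[0.6372 0.1184 0.2021] 0.01744205129049621 12.6
```

View pics/s9c.png

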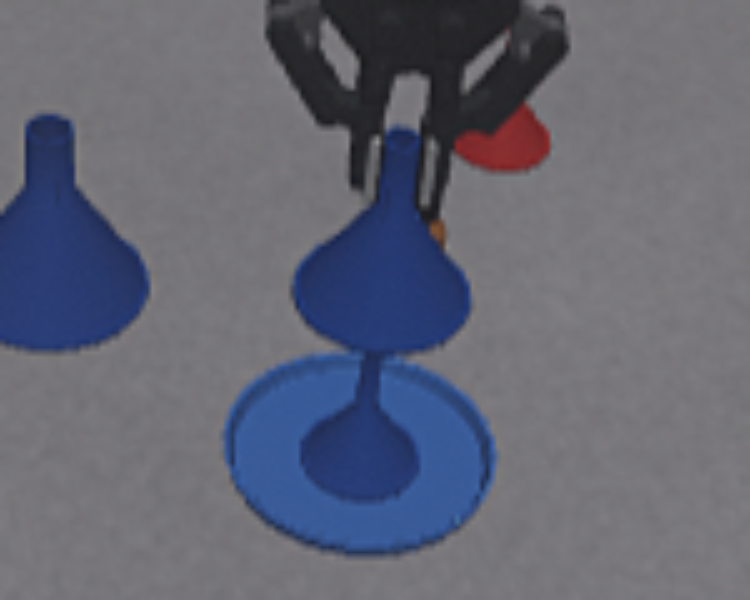

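move_arm --motion '[[[0,0,-20],[0,0,0]],[[0,0,-45],[0,0,0]],[[0,0,-60],[0,0,0]],[[0,0,-70],[0,0,0]],[[0,0,-80],[0,0,0]],[[0,0,-90],[0,0,0]],[[0,0,-100],[0,0,0]],[[0,0,-100],[0,0,0]]]'

```text
clock: 13.75
position: [0.6372, 0.1169, 0.1015]
tool_rot: [-3.141, -0.001, 2.901]
force: [0.5, -0.1, 0.1]
grip_width: 0.0175
```

move_arm --motion '[[[0,0,-5],[0,0,0]],[[0,0,-10],[0,0,0]],[[0,0,-11],[0,0,0]],[[0,0,-11],[0,0,0]],[[0,0,-11],[0,0,0]]]'

```text
clock: 14.38
position: [0.6377, 0.117, 0.0915]
tool_rot: [3.141, 0.0, 2.901]
force: [0.5, 0.4, -1.0]
grip_width: 0.017
```

No resistance on the way down. Releasing and lifting.

move_arm --motion '[[[0,0,0],[0,0,0]],[[0,0,0],[0,0,0]],[[0,0,0],[0,0,0]],[[0,0,0],[0,0,0]]]' --jaw 60

```text
clock: 14.88
position: [0.6376, 0.117, 0.0913]
tool_rot: [-3.142, 0.0, 2.901]
force: [0.7, 0.3, 0.3]
grip_width: 0.0605
```

move_arm --motion '[[[0,0,20],[0,0,0]],[[0,0,60],[0,0,0]],[[0,0,100],[0,0,0]],[[0,0,119],[0,0,0]],[[0,0,119],[0,0,0]],[[0,0,119],[0,0,0]]]'

```text
clock: 15.62
position: [0.6371, 0.117, 0.2096]
tool_rot: [-3.141, -0.001, 2.901]
force: [-0.5, 0.4, -0.5]
grip_width: 0.06
```

```bash
python3 -c "
from w import *
s,f=wrist('w10')
c=(.637,.117)
p=proj(f,circ(*c,.003,.042,360));print(p.min(0),p.max(0));p=proj(f,circ(*c,.098,.009,360));print(p.min(0),p.max(0))
"
```

```text
[0.6371 0.117  0.2096] 0.05998027083803146 15.625
[210.07251505 122.96315483] [296.08500552 207.33452044]
[240.52783854 182.25323289] [266.00330675 206.65641006]
```

View pics/w10.png

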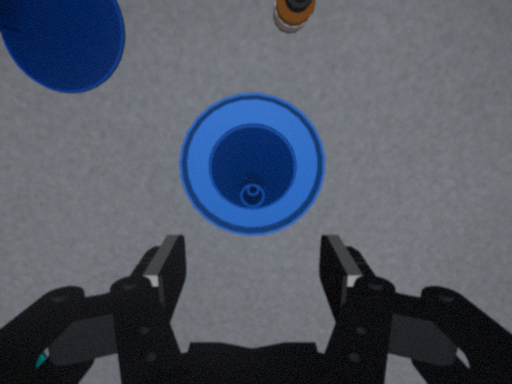

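move_arm --motion '[[[-35,-29,0],[0,0,0]],[[-80,-66,0],[0,0,0]],[[-122,-100,0],[0,0,0]],[[-155,-128,0],[0,0,0]],[[-161,-133,0],[0,0,0]],[[-161,-133,0],[0,0,0]],[[-161,-133,0],[0,0,0]]]'

```text
clock: 16.55
position: [0.4773, -0.0153, 0.21]
tool_rot: [-3.141, -0.0, 2.902]
force: [0.9, 1.1, 0.6]
grip_width: 0.0601
```

```bash
python3 - <<'E'
from w import *
s,f=wrist("w11")
m=comp(cmask(f["frame"],'blue'),proj(f,np.array([[.4755,-.016,.04]]))[0]);print(m.sum())
print(fit([f],[m],'large',[.4755,-.016]))
E
```

```text
[ 0.4773 -0.0153  0.21  ] 0.06014125903915667 16.55
9265
(array([ 0.47655842, -0.01693988]), np.float64(0.05161867877210247))
```

View pics/w11.png

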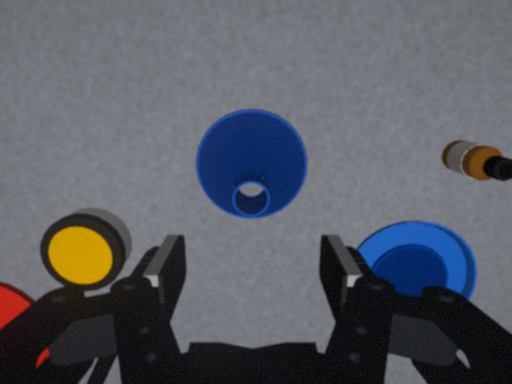

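move_arm --motion '[[[-0.5,-0.5,-35],[0,0,0]],[[-0.5,-0.5,-75],[0,0,0]],[[-0.5,-0.5,-100],[0,0,0]],[[-0.5,-0.5,-108],[0,0,0]],[[-0.5,-0.5,-108],[0,0,0]],[[-0.5,-0.5,-108],[0,0,0]]]'

```text
clock: 17.35
position: [0.4767, -0.0164, 0.1031]
tool_rot: [3.141, 0.001, 2.901]
force: [0.5, -0.2, -0.1]
grip_width: 0.0597
```

move_arm --motion '[[[0,0,0],[0,0,0]],[[0,0,0],[0,0,0]],[[0,0,0],[0,0,0]],[[0,0,0],[0,0,0]],[[0,0,0],[0,0,0]]]' --jaw 20 --grip_force 25

```text
clock: 17.98
position: [0.4763, -0.0166, 0.1026]
tool_rot: [3.141, 0.001, 2.901]
force: [-0.6, -0.5, 6.8]
grip_width: 0.0257
```

move_arm --motion '[[[0,0,15],[0,0,0]],[[0,0,50],[0,0,0]],[[0,0,90],[0,0,0]],[[0,0,120],[0,0,0]],[[0,0,128],[0,0,0]],[[0,0,128],[0,0,0]]]'

```text
clock: 18.73
position: [0.476, -0.0164, 0.2305]
tool_rot: [3.141, 0.0, 2.901]
force: [-0.3, -0.6, -1.0]
grip_width: 0.0252
```

```bash
python3 -c "
from w import *
held('large',.102,'w12')"
```

```text
[ 0.476  -0.0164  0.2305] 0.025221434403543186 18.725
-0.002 172.6070030676203 332.3103383085895 114.41558448797053 [252.60533514 283.79653145]
0 173.4967089149251 332.8302015814255 117.53915841840724 [253.90802991 288.49830263]
0.002 174.38229949036923 333.347658592099 120.64735043336674 [255.19959643 293.15989245]
```

View pics/w12.png

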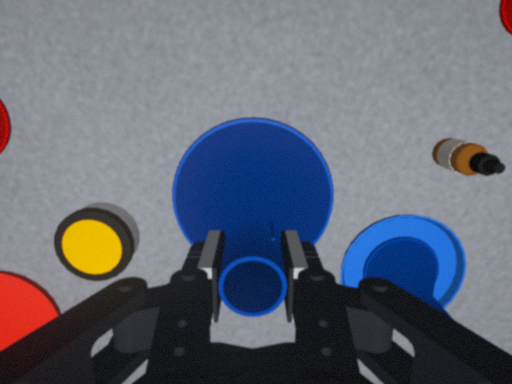

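move_arm --motion '[[[35,29,0],[0,0,0]],[[80,66,0],[0,0,0]],[[122,100,0],[0,0,0]],[[155,128,0],[0,0,0]],[[161,133.5,0],[0,0,0]],[[161,133.5,0],[0,0,0]],[[161,133.5,-20],[0,0,0]],[[161,133.5,-40],[0,0,0]],[[161,133.5,-55],[0,0,0]],[[161,133.5,-65],[0,0,0]],[[161,133.5,-75],[0,0,0]],[[161,133.5,-75],[0,0,0]]]'

```text
clock: 20.27
position: [0.6368, 0.1169, 0.1547]
tool_rot: [-3.141, -0.001, 2.901]
force: [0.0, 0.8, 0.3]
grip_width: 0.0251
```

```bash
python3 -c "
from w import *
s,f=wrist('w13')
g=grab_frame('scene')
cv2.imwrite('pics/s13c.png',cv2.resize(g['frame'][120:240,230:380,::-1],None,fx=5,fy=5))
"
```

```text
[0.6368 0.1169 0.1547] 0.025146913515181137 20.275
```

View pics/s13c.png

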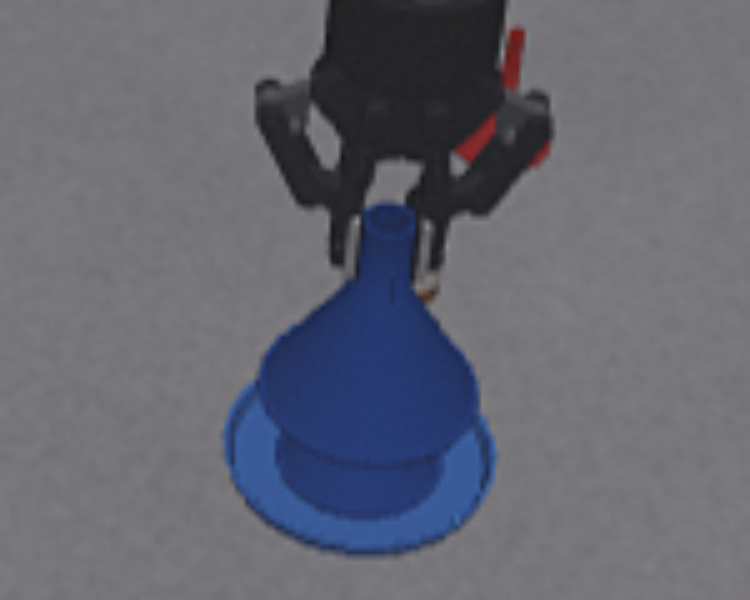

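View pics/w13.png

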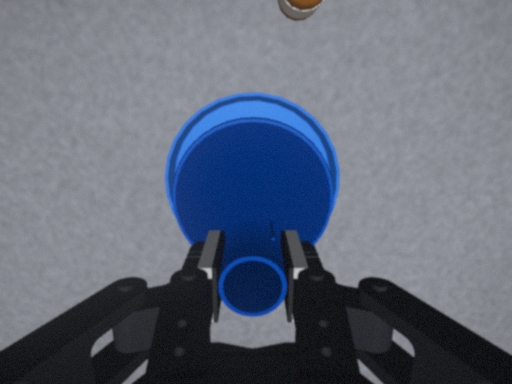

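Aligned over the medium one. Lowering from 0.155 to 0.106.

move_arm --motion '[[[0,0,-8],[0,0,0]],[[0,0,-16],[0,0,0]],[[0,0,-24],[0,0,0]],[[0,0,-32],[0,0,0]],[[0,0,-40],[0,0,0]],[[0,0,-46],[0,0,0]],[[0,0,-49],[0,0,0]],[[0,0,-49],[0,0,0]],[[0,0,-49],[0,0,0]]]'

```text
clock: 21.5
position: [0.6372, 0.117, 0.1065]
tool_rot: [3.141, 0.0, 2.901]
force: [0.5, 0.6, -1.0]
grip_width: 0.0253
```

move_arm --motion '[[[0,0,0],[0,0,0]],[[0,0,0],[0,0,0]],[[0,0,0],[0,0,0]],[[0,0,0],[0,0,0]]]' --jaw 62

```text
clock: 22.0
position: [0.6371, 0.117, 0.1063]
tool_rot: [3.142, 0.0, 2.901]
force: [0.4, -0.1, -0.4]
grip_width: 0.0619
```

move_arm --motion '[[[0,0,20],[0,0,0]],[[0,0,60],[0,0,0]],[[0,0,100],[0,0,0]],[[0,0,114],[0,0,0]],[[0,0,114],[0,0,0]],[[0,0,114],[0,0,0]]]'

```text
clock: 22.75
position: [0.6365, 0.117, 0.2194]
tool_rot: [-3.141, -0.001, 2.901]
force: [-0.7, -0.3, -0.5]
grip_width: 0.0621
```

```bash
python3 -c "
from w import *
s,f=wrist('w14')
c=(.637,.117)
p=proj(f,circ(*c,.003,.054,360));print(p.min(0),p.max(0));p=proj(f,circ(*c,.113,.013,360));print(p.min(0),p.max(0))
g=grab_frame('scene')
cv2.imwrite('pics/s14c.png',cv2.resize(g['frame'][120:240,230:380,::-1],None,fx=5,fy=5))
"
```

```text
[0.6365 0.117  0.2194] 0.06213880070938868 22.75
[199.4885433  110.09387573] [306.99757853 215.71619045]
[234.71972658 179.33863535] [272.28732253 215.24026994]
```

View pics/w14.png

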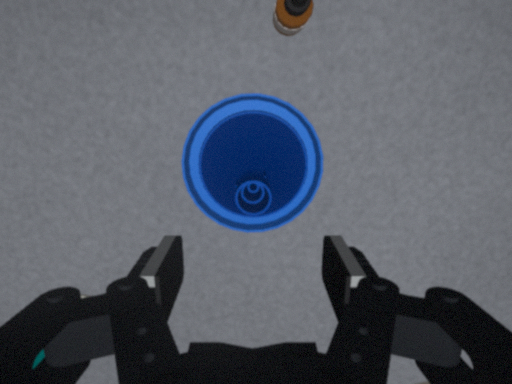

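View pics/s14c.png

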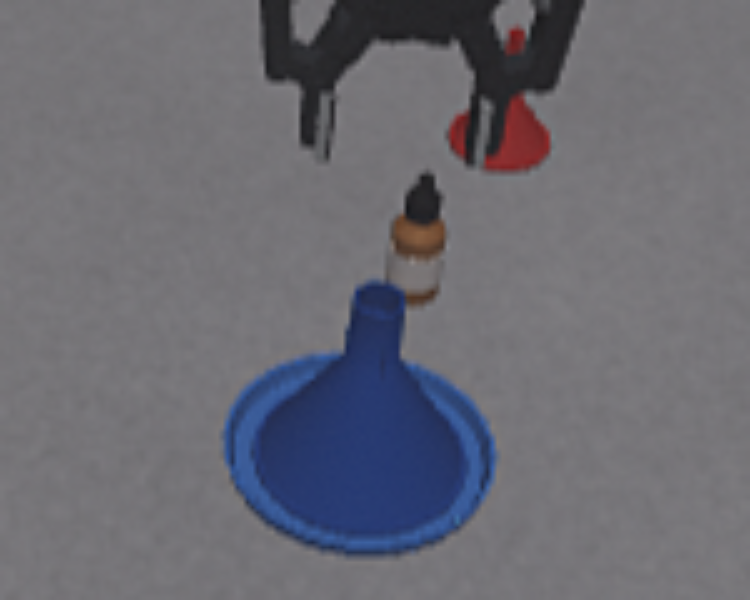

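Blue set is nested: three concentric spouts at (253,195), rim flat in the tray. Next is red_small.

move_arm --motion '[[[-35,22,0],[0,0,0]],[[-82,52,0],[0,0,0]],[[-130,82,0],[0,0,0]],[[-178,112,0],[0,0,0]],[[-225,142,0],[0,0,0]],[[-245,154,-10],[0,0,0]],[[-245,154,-20],[0,0,0]],[[-245,154,-20],[0,0,0]],[[-245,154,-20],[0,0,0]]]'

```text
clock: 23.98
position: [0.3929, 0.2703, 0.2003]
tool_rot: [-3.141, 0.0, 2.899]
force: [0.1, 0.0, 0.1]
grip_width: 0.0618
```

```bash
python3 - <<'E'
from w import *
s,f=wrist("w15");print(s["tool_rot"],s["qpos"].round(2))
m=comp(cmask(f["frame"],'red'),proj(f,np.array([[.392,.271,.04]]))[0]);print(m.sum())
print(fit([f],[m],'small',[.392,.271]))
E
```

```text
[0.3929 0.2703 0.2003] 0.0618422821679978 23.975
[-3.14116432e+00  1.88330954e-04  2.89916505e+00] [-0.9   0.38  0.22  2.05 -0.12  0.73  0.72]
3145
(array([0.39302219, 0.26965936]), np.float64(0.03740390909941083))
```

View pics/w15.png

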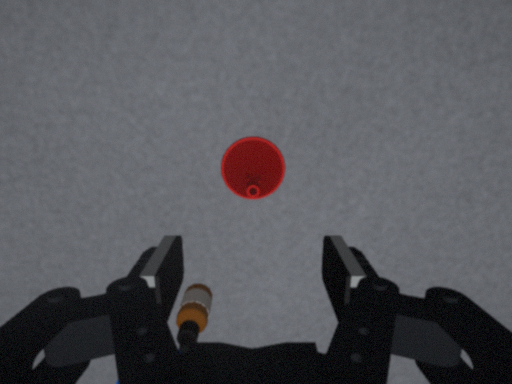

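move_arm --motion '[[[0.5,-0.5,-35],[0,0,0]],[[0.5,-0.5,-80],[0,0,0]],[[0.5,-0.5,-115],[0,0,0]],[[0.5,-0.5,-128],[0,0,0]],[[0.5,-0.5,-128],[0,0,0]],[[0.5,-0.5,-128],[0,0,0]]]'

```text
clock: 24.78
position: [0.3932, 0.2708, 0.0735]
tool_rot: [3.14, 0.001, 2.9]
force: [-0.3, -0.1, 0.4]
grip_width: 0.0624
```

move_arm --motion '[[[0,0,0],[0,0,0]],[[0,0,0],[0,0,0]],[[0,0,0],[0,0,0]],[[0,0,0],[0,0,0]],[[0,0,0],[0,0,0]],[[0,0,0],[0,0,0]]]' --jaw 4 --grip_force 25

```text
clock: 25.52
position: [0.3927, 0.2706, 0.0726]
tool_rot: [3.141, 0.0, 2.901]
force: [-1.6, -1.1, 7.8]
grip_width: 0.0092
```

move_arm --motion '[[[0,0,15],[0,0,0]],[[0,0,50],[0,0,0]],[[0,0,90],[0,0,0]],[[0,0,118],[0,0,0]],[[0,0,118],[0,0,0]],[[0,0,118],[0,0,0]]]'

```text
clock: 26.28
position: [0.3923, 0.2704, 0.1904]
tool_rot: [3.142, -0.0, 2.901]
force: [-0.4, -0.2, -1.2]
grip_width: 0.0091
```

```bash
python3 -c "
from w import *
held('small',.072,'w16')"
```

```text
[0.3923 0.2704 0.1904] 0.009109032267834062 26.275
-0.002 201.81850808769747 303.20719707257194 160.88128305738474 [252.59921615 284.17202567]
0 202.75667508003482 303.8779873095406 164.23886351071917 [253.90180712 288.87050474]
0.002 203.68990052442933 304.5452425090534 167.5780377646249 [255.19330073 293.52895296]
```

View pics/w16.png

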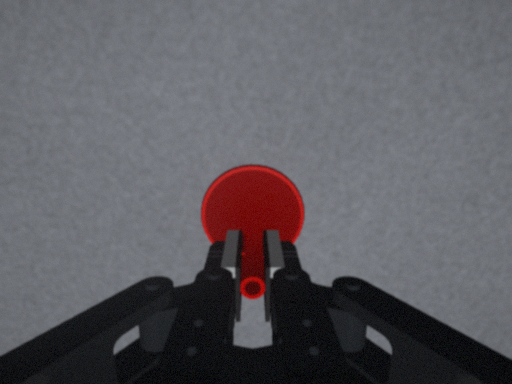

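move_arm --motion '[[[9,-29,0],[0,0,0]],[[26,-82,0],[0,0,0]],[[44,-138,0],[0,0,0]],[[62,-194,0],[0,0,0]],[[80,-250,0],[0,0,0]],[[98,-306,0],[0,0,0]],[[116,-362,0],[0,0,0]],[[134,-418,0],[0,0,0]],[[152,-474,0],[0,0,0]],[[170,-530,0],[0,0,0]],[[188,-586,0],[0,0,0]],[[198,-619,0],[0,0,0]]]'

```text
clock: 27.82
position: [0.5899, -0.3515, 0.1888]
tool_rot: [-3.141, -0.002, 2.899]
force: [-0.4, 0.0, -0.5]
grip_width: 0.0089
```

move_arm --motion '[[[0,0,-10],[0,0,0]],[[0,0,-50],[0,0,0]],[[0,0,-90],[0,0,0]],[[0,0,-98],[0,0,0]],[[0,0,-98],[0,0,0]],[[0,0,-98],[0,0,0]]]'

```text
clock: 28.58
position: [0.5912, -0.3488, 0.0939]
tool_rot: [-3.141, 0.002, 2.901]
force: [-0.9, 0.1, 0.0]
grip_width: 0.0092
```

```bash
python3 -c "
from w import *
s,f=wrist('w17');print(s['qpos'].round(2))
for x in(.587,.591,.595):
    p=proj(f,circ(x,-.349,.012,.07,360));print(x,p[:,0].min(),p[:,0].max(),p[:,1].min())
"
```

```text
[ 0.5912 -0.3488  0.0939] 0.009237232369245337 28.575
[ 0.3   0.82  0.24  1.55 -0.25  0.8   1.97]
0.587 137.80999810417097 365.10235298095307 83.42386844446523
0.591 139.94286571311164 366.0736748389616 90.62541430435931
0.595 142.05404612334826 367.0356014874854 97.74704920178007
```

View pics/w17.png

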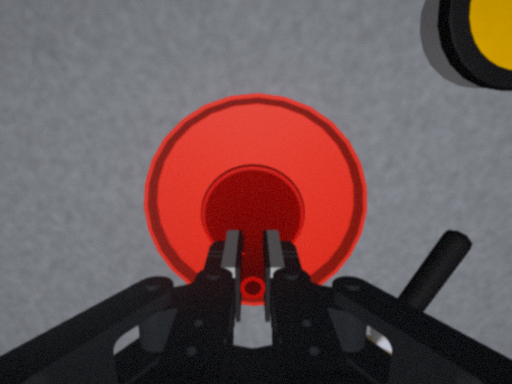

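move_arm --motion '[[[2.5,-1.5,-8],[0,0,0]],[[2.5,-1.5,-14],[0,0,0]],[[2.5,-1.5,-16],[0,0,0]],[[2.5,-1.5,-16],[0,0,0]],[[2.5,-1.5,-16],[0,0,0]]]'

```text
clock: 29.25
position: [0.593, -0.3501, 0.0763]
tool_rot: [-3.142, 0.0, 2.901]
force: [-0.3, 0.5, -0.4]
grip_width: 0.0089
```

move_arm --motion '[[[0,0,0],[0,0,0]],[[0,0,0],[0,0,0]],[[0,0,0],[0,0,0]],[[0,0,0],[0,0,0]]]' --jaw 50

```text
clock: 29.75
position: [0.5931, -0.35, 0.0763]
tool_rot: [-3.142, 0.0, 2.901]
force: [-0.1, 0.2, 0.2]
grip_width: 0.0495
```

move_arm --motion '[[[0,0,20],[0,0,0]],[[0,0,60],[0,0,0]],[[0,0,100],[0,0,0]],[[0,0,124],[0,0,0]],[[0,0,124],[0,0,0]],[[0,0,124],[0,0,0]]]'

```text
clock: 30.5
position: [0.593, -0.3499, 0.2005]
tool_rot: [3.141, 0.0, 2.901]
force: [-0.8, 0.6, 0.1]
grip_width: 0.0498
```

```bash
python3 -c "
from w import *
s,f=wrist('w18')
c=(.593,-.350)
p=proj(f,circ(*c,.003,.030,360));print(p.min(0),p.max(0));p=proj(f,circ(*c,.083,.005,360));print(p.min(0),p.max(0))
"
```

```text
[ 0.593  -0.3499  0.2005] 0.04984562114607784 30.5
[221.29293236 136.90058673] [284.38597787 198.65893837]
[246.0786941  185.64220601] [259.9007337  198.90296893]
```

View pics/w18.png

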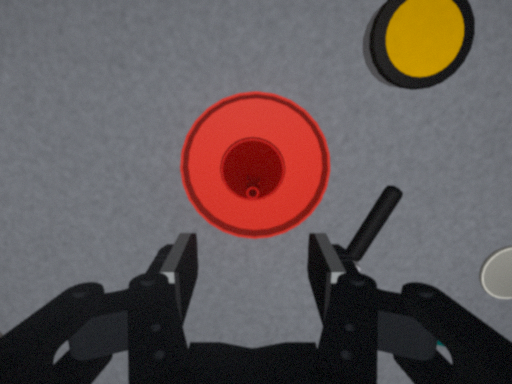

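move_arm --motion '[[[-40,11,0],[0,0,0]],[[-92,26,0],[0,0,0]],[[-146,41,0],[0,0,0]],[[-198,56,0],[0,0,0]],[[-228,64,0],[0,0,0]],[[-228,64,0],[0,0,0]],[[-228,64,0],[0,0,0]]]'

```text
clock: 31.42
position: [0.3656, -0.2862, 0.2002]
tool_rot: [-3.142, 0.0, 2.901]
force: [0.3, 0.4, 0.1]
grip_width: 0.0499
```

```bash
python3 - <<'E'
from w import *
s,f=wrist("w19");print(s["tool_rot"],s["qpos"].round(2))
m=comp(cmask(f["frame"],'red'),proj(f,np.array([[.365,-.286,.04]]))[0]);print(m.sum())
print(fit([f],[m],'medium',[.365,-.286]))
E
```

```text
[ 0.3656 -0.2862  0.2002] 0.04986404636631658 31.425
[-3.14150534e+00  1.90371886e-04  2.90097607e+00] [ 0.29  0.36  0.31  2.08 -0.16  0.72  2.03]
6097
(array([ 0.36606002, -0.28593917]), np.float64(0.03391896368191364))
```

View pics/w19.png

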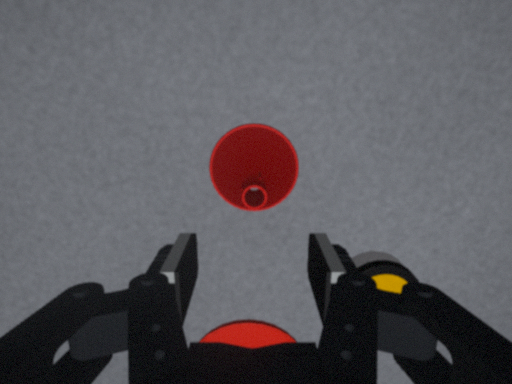

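move_arm --motion '[[[0.5,0,-35],[0,0,0]],[[0.5,0,-75],[0,0,0]],[[0.5,0,-105],[0,0,0]],[[0.5,0,-113],[0,0,0]],[[0.5,0,-113],[0,0,0]],[[0.5,0,-113],[0,0,0]]]'

```text
clock: 32.22
position: [0.3662, -0.2864, 0.0882]
tool_rot: [-3.141, 0.001, 2.901]
force: [-0.3, -0.8, -0.7]
grip_width: 0.0499
```

move_arm --motion '[[[0,0,0],[0,0,0]],[[0,0,0],[0,0,0]],[[0,0,0],[0,0,0]],[[0,0,0],[0,0,0]],[[0,0,0],[0,0,0]]]' --jaw 12 --grip_force 25

```text
clock: 32.85
position: [0.3657, -0.2861, 0.0874]
tool_rot: [-3.141, 0.0, 2.901]
force: [0.9, 1.4, 4.6]
grip_width: 0.0172
```

move_arm --motion '[[[0,0,15],[0,0,0]],[[0,0,50],[0,0,0]],[[0,0,90],[0,0,0]],[[0,0,115],[0,0,0]],[[0,0,115],[0,0,0]],[[0,0,115],[0,0,0]]]'

```text
clock: 33.6
position: [0.3653, -0.2858, 0.2023]
tool_rot: [3.141, -0.0, 2.901]
force: [0.4, 1.0, -0.5]
grip_width: 0.0175
```

```bash
python3 -c "
from w import *
held('medium',.087,'w20')"
```

```text
[ 0.3653 -0.2858  0.2023] 0.017520224400039162 33.6
-0.002 186.25244436526265 318.72495607046335 136.43826298098247 [252.60131808 284.0171472 ]
0 187.16714933937715 319.31287682950204 139.67518085406283 [253.90400644 288.7180425 ]
0.002 188.07735500613865 319.897906540865 142.89533417407415 [255.19559958 293.37889159]
```

View pics/w20.png

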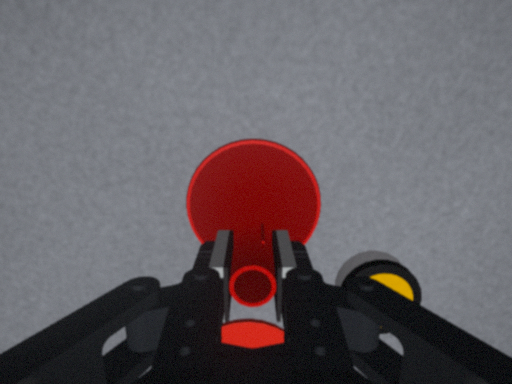

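move_arm --motion '[[[40,-11,0],[0,0,0]],[[92,-26,0],[0,0,0]],[[146,-41,0],[0,0,0]],[[198,-56,0],[0,0,0]],[[228,-64,0],[0,0,0]],[[228,-64,0],[0,0,0]],[[228,-64,-20],[0,0,0]],[[228,-64,-40],[0,0,0]],[[228,-64,-50],[0,0,0]],[[228,-64,-60],[0,0,0]],[[228,-64,-60],[0,0,0]]]'

```text
clock: 35.02
position: [0.5933, -0.3499, 0.1417]
tool_rot: [3.141, -0.001, 2.901]
force: [-0.7, -0.0, -0.9]
grip_width: 0.0173
```

move_arm --motion '[[[0,0,-8],[0,0,0]],[[0,0,-16],[0,0,0]],[[0,0,-24],[0,0,0]],[[0,0,-32],[0,0,0]],[[0,0,-40],[0,0,0]],[[0,0,-48],[0,0,0]],[[0,0,-51],[0,0,0]],[[0,0,-51],[0,0,0]],[[0,0,-51],[0,0,0]]]'

```text
clock: 36.15
position: [0.5937, -0.3501, 0.0916]
tool_rot: [-3.141, 0.0, 2.901]
force: [0.6, -0.4, 0.8]
grip_width: 0.0174
```

```bash
python3 -c "
from w import *
s,f=wrist('w21')"
```

```text
[ 0.5937 -0.3501  0.0916] 0.017421261671393955 36.15
```

View pics/w21.png

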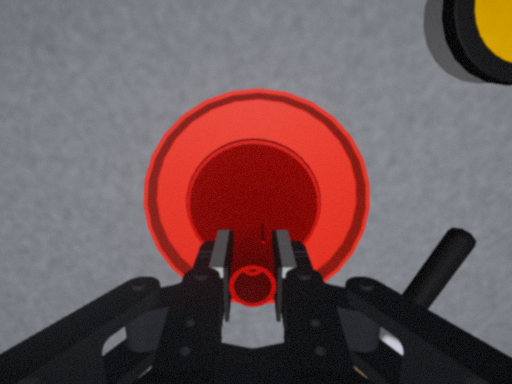

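The rim is within the tray and there is no force. Releasing, then lifting well clear for a final check.

move_arm --motion '[[[0,0,0],[0,0,0]],[[0,0,0],[0,0,0]],[[0,0,0],[0,0,0]],[[0,0,0],[0,0,0]]]' --jaw 60

```text
clock: 36.7
position: [0.5936, -0.3501, 0.0913]
tool_rot: [-3.142, -0.0, 2.901]
force: [1.1, -0.4, 0.5]
grip_width: 0.0603
```

move_arm --motion '[[[0,0,20],[0,0,0]],[[0,0,60],[0,0,0]],[[0,0,100],[0,0,0]],[[0,0,119],[0,0,0]],[[0,0,119],[0,0,0]],[[0,0,119],[0,0,0]]]'

```text
clock: 37.45
position: [0.5932, -0.3497, 0.2094]
tool_rot: [3.141, -0.001, 2.901]
force: [0.4, 0.1, 0.6]
grip_width: 0.06
```

```bash
python3 -c "
from w import *
s,f=wrist('w22')
c=(.593,-.350)
p=proj(f,circ(*c,.003,.042,360));print(p.min(0),p.max(0));p=proj(f,circ(*c,.098,.009,360));print(p.min(0),p.max(0))
for n in('top','scene'):
    g=grab_frame(n);cv2.imwrite(f'pics/{n}22.png',g['frame'][:,:,::-1])
    if n=='scene': cv2.imwrite('pics/s22c.png',cv2.resize(g['frame'][140:300,70:390,::-1],None,fx=2.4,fy=2.4))
"
```

```text
[ 0.5932 -0.3497  0.2094] 0.059993701020829626 37.45
[209.47632779 123.06060026] [295.54001553 207.47983736]
[239.85338209 182.39037237] [265.35066839 206.81403918]
```

View pics/w22.png

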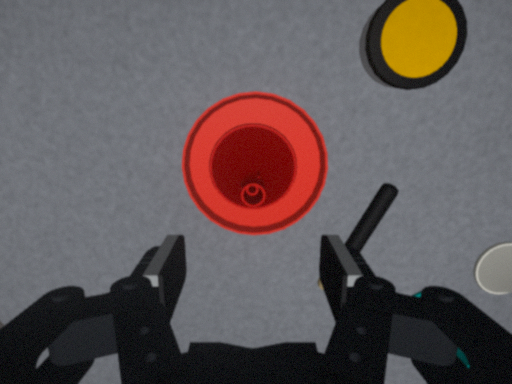

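View pics/s22c.png

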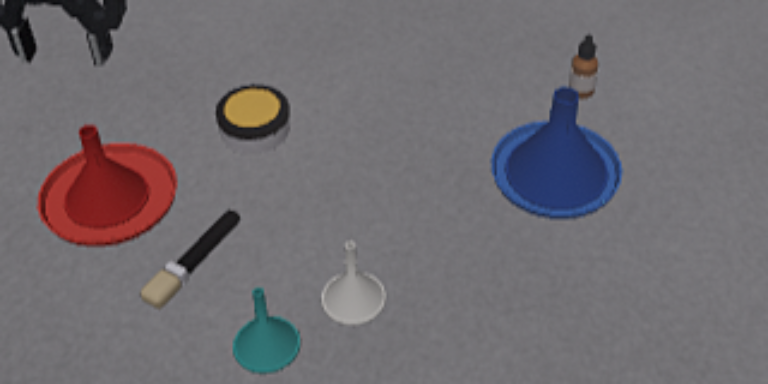

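View pics/top22.png

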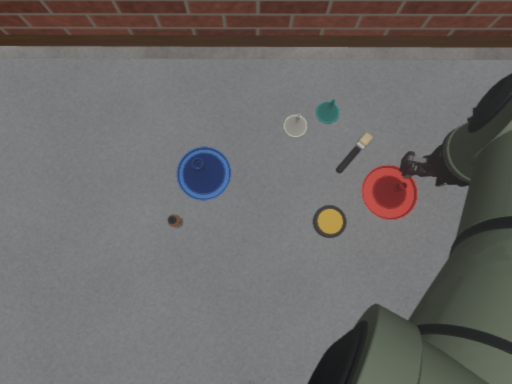

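Both stacks sit flat in their trays and the bystanders and look-alikes are at their starting pixels. Handing in.

```bash
python3 -c "
from workcell import *
print(job_done())"
```

```text
the job is handed in; nothing more can be done
None
```

I put the three blue funnels in the blue tray (small, medium, large) and the two red ones in the red tray (small, medium). All are mouth down and nested, with the smallest placed first. I handed the job in at about 37.5 s of the 128 s allowed.

**Nesting:** the last wrist pictures show concentric spouts in both trays. The outer rims and spout tops are within about 2 pixels of where they should be for rims flat on the tray floor. Nothing resisted on the way down, and forces stayed under about 8 N.

**Bystanders:** in the last top picture the bottle, tin, brush and the white and turquoise look-alikes appear at their starting pixels. I compared these by eye and did not measure them again.

**Disagreements and misses:** the cameras differed by 2 to 8 mm on the tray centres. I used the wrist and top values, and the outermost funnels still clear the tray rims. The detection network did not find the red tray, missed the tin on the first of two tries, and missed the brush. I used colour for both trays and judged the brush by eye.

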